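# Hang the top nested pail up to drip dry

### The job

Rinsed pails have been left nested: swing up the wire handle of the top pail, lift that pail straight out of the pile by its handle, and hang it by the handle across both prongs of the forked hook on the stand, over the drip dish, so that it hangs upright and still. The hook may be clamped anywhere on its rod, so lower the pail gently, feel for the hook taking its weight before you let go, and do not drop or ram it onto the hook. Leave the other two pails, the tube rack, the tip box and the bottle where they are.

Things in the scene. Friction and masses are not known exactly. Their poses are not given: they have to be found in the camera images.
- top_pail: Uppermost of three nested white pails, 200 g x 0.7 to 1.4. Origin: centre of its foot, z up its axis. Tapered, 84 mm across at foot, 116 mm at rim, 80 mm tall, wall 2.5 mm; a ring 124 mm across, 52 to 58 mm up, sits on the rim of the pail below. Ears at y = +-60 mm carry the wire handle, which pivots about the pail's y axis 66 mm above the foot.
- top_bail (a joint): Angle of the top pail's U-shaped handle, 6 mm steel wire, 45 g: 0 upright; 1.5 lying out almost level on the pail's +x side at its stop, where it starts; range -1.5 to 1.5. Swings freely, falls back if let go. Its straight crossbar (100 mm long, along the pail's y) is 100 mm from the pivot axis: upright, its centre line is 166 mm above the foot, 86 mm above the rim.
- top_grip: Grey grip sleeve, 12 mm thick, 44 mm long, at the middle of the top pail's handle crossbar, turning freely on the wire. Origin: its centre, on the crossbar's centre line; y along the sleeve. Lying out it leaves about 32 mm free between itself and the pail's ring. The handles of the other two pails lie out on other sides, over 1.2 rad round.
- mid_pail: The same kind of pail, second in the pile, its foot 28 mm below the top one's; stays. Origin: centre of its foot.
- bottom_pail: The same kind of pail at the bottom of the pile, standing on the bench; stays. Origin: centre of its foot.
- stand: Fixed retort stand: base plate 215 x 140 x 12 mm, white drip dish on it, steel rod 12 mm thick and 350 mm high at x = +112 mm. Origin: on the bench right under the hook's cradle; x points from there to the rod, z up. A forked hook of 8 mm wire is clamped to the rod and points to -x.
- hook_foot (a point): Point on the bench under the hook's cradle; axes as the stand's. Hook: two prongs at y = +-36 mm (64 mm free between), joined at x = +78 mm; each falls 12 mm to a cradle, level from x = +14 to -8 mm, then turns up to a tip at x = -24 mm, 20 mm higher (wire centre lines). Hook height is NOT reported: cradle centre line is fixed 240 to 275 mm above the bench.
- rod_top (a point): Top of the stand's rod. The handle must come from the tip side, moving along the stand's +x towards the rod, crossbar along the stand's y and above the tips, the pail's rim below the prongs; then be lowered. Lying in the cradle, the crossbar's centre line is 7 mm above the cradle's. The fingers holding the grip fit between the prongs.
- tube_rack: Bystander: low blue tube rack with a few tubes, 75 x 135 mm, 30 mm tall (tubes to 47 mm). Origin: centre of its underside.
- tip_box: Bystander: clear pipette-tip box with yellow tips, 85 x 122 mm, 60 mm tall. Origin: centre of its underside.
- reagent_bottle: Bystander: amber bottle with white cap, 80 mm across, 185 mm tall. Origin: centre of its underside.
Things that resemble listed ones, but are neither listed nor needed, are in the scene too. What is shaped like the top_pail but red or turquoise is not meant.

How it is judged:
By the outcome, as a careful person would: the job done as asked, in the order asked, and still so for the second after the job is handed in, with the robot touching nothing.
It also fails if it takes over 72 s, if anything falls off the work surface, if the arm or the gripper's body presses on something with over 40 N, if the wrist force passes 120 N, or if a joint passes its speed limit or range.

### The arm

A 6-joint arm with a two-finger parallel gripper is mounted at the origin on the work surface. World frame = base frame: x ahead of the robot, y to its left, z up, the work surface at z = 0. Lengths are in m, angles in degrees, forces in N, time in s.
With the tool pointing down it reaches from about 0.4 to 0.825 m from the base axis. Payload 7 kg.
Tool frame: the origin (TCP) lies on the centre line of the jaws, within the pads' length; the fingertips stand 22 mm ahead of it and the grasp point (between the pads) lies 3 mm ahead of it (ctrl.finger_overhang is the distance from the TCP to the fingertips, in m); z points along the fingers, y is the line along which they close (so a half turn about z gives the same grasp; the last joint's range is limited). The gripper opens to 88 mm and grips with 3 to 60 N. Pads are 19 mm wide; open, the fingers measure 130 mm over their backs; the gripper's body (78 mm by 193 mm) begins 47 mm behind the grasp point.
Start: joints at [-53.279, 20.546, 0.682, 0, -70.136, -16.507], TCP at [0.233, -0.633, 0.249] pointing down, gripper open.
Joint ranges: [-176.03, 176.03], [-82.01, 121.73], [-58.28, 71.71], [-173.87, 95.51], [-174.79, -0.11], [-173.66, 173.66]. Speed limits (degrees/s): [136.94, 136.94, 172.46, 180, 180, 180].

### API

Orientations are given as [roll, pitch, yaw] about the fixed x, y, z axes, in that order (R = Rz(yaw) Ry(pitch) Rx(roll)).
In Python, from plant import ctrl gives the robot as it stands. The module is installed in compiled form; this text tells all that it offers.
- The arm moves only by the shell command python3 -m creep 'ROWS'. ROWS is JSON, a list of rows, each an object with "grip": the closure, from 0 (fully open) to 1 (shut); "delta_pos": the shift along the tool's x, y, z scaled (see below), a list of three; "rotation": the turn, a rotation vector about the tool's x, y, z scaled (see below), a list of three. A call has 1 to 5 rows; each row is the pose to reach, as a shift and turn from the pose commanded when the call began, along the tool's axes at that moment; what a row does not reach only later rows make up. The controller multiplies each number of a shift by 10 cm and each number of a turn by pi/2 rad. A row lasts 1/10 s, in which the tool goes at most 50 mm and 8.59 degrees, less where a joint would pass 70% of its speed; a pose out of reach is approached as far as the arm can. A call with a number of a shift or a turn outside -1 to 1 is refused whole. A call with a gripper value outside its range is refused whole. The fingers move at their own pace and stop on an object; the grip force is fixed at half the most. Time passes only in rows, so rows that repeat a pose let the fingers close. It gives the time, the measured TCP pose, the force, the opening and the grip force at its end, in the units of the state.
- ctrl.get_obs(): the state, without advancing time (a new reading comes with each control period).
- ctrl.snapshot(name): name is "scene" or "top" or "wrist"; returns a dict with "color" (400x640x3 uint8, red, green, blue), "intrinsics" (3x3 intrinsics, pixels), "R" (3x3) and "t" (3): a world point X has camera coordinates R X + t. Camera axes: x right, y down, z forward; pixel columns grow to the right and rows downward; lengths in m; the calibration is good to about 2 mm. The wrist camera is an equidistant fisheye: a pixel r from the principal point sees the ray r / f radians off the axis. A picture is of the moment at which its call begins. There is no depth.
- ctrl.close_job(): hands the job in; it is judged then, once.
The state is a dict: "clock": time; "joint_pos": joint angles; "qvel": joint speeds; "tau": joint torques, N m; "tool_pos": TCP position; "orientation": TCP orientation; "force": force on the tool from outside, world axes, zero at the start; "moment": the same for the moment, N m; "opening": finger opening in m; "gripper_force": force on a finger pad.
Only numpy, scipy, OpenCV 4.12 (cv2) and the standard library are available. Lean on these libraries where they do the work, as an engineer would, in place of code of your own. Each camera call takes 0.05 s, during which the arm holds its last target. There are 200 camera calls.

## Working session

There is one attempt and no reset: what is moved stays moved. The work goes in short steps, Python scripts to look and compute and a shell command to move; the robot and the scene stay as the last step left them, time stands still between calls to the robot, and variables do not carry over. Pictures are saved under pics/ and viewed, at most 12 in all, crops included, and the job is handed in when it is done.

```bash
mkdir -p pics
python3 - <<'E'
from plant import ctrl
import cv2,pickle
d={}
for n in ["scene","top","wrist"]:
    s=ctrl.snapshot(n); d[n]=s
    cv2.imwrite(f"pics/{n}0.png",s["color"][:,:,::-1])
pickle.dump(d,open("s0.pkl","wb"))
print(ctrl.get_obs()); print(ctrl.finger_overhang)
for n in d: print(n,d[n]["intrinsics"].tolist(),d[n]["R"].round(3).tolist(),d[n]["t"])
E
```

```text
{'clock': 0.15, 'joint_pos': array([-5.32793489e+01,  2.05820400e+01,  6.46027069e-01, -1.16363083e-02,
       -7.01375922e+01, -1.65067115e+01]), 'qvel': array([ 0.03883128, -0.11470504,  0.11134851,  0.02588629, -0.06103016,
       -0.10754109]), 'tau': array([-2.18911873e-04, -5.83274674e+01,  2.93296748e+01,  7.00116545e+00,
        8.89286748e-03, -1.11154384e-04]), 'tool_pos': array([ 0.23306945, -0.63311968,  0.2478485 ]), 'orientation': array([ 1.79926320e+02, -1.04251766e-02, -1.59790014e+02]), 'force': array([-0.14250688,  0.22985879,  0.42082739]), 'moment': array([ 0.00772397, -0.00901615, -0.04668573]), 'gripper_force': 0.0, 'opening': 0.08758404159425838}
0.022
scene [[424.65219581155264, 0.0, 316.94776396316405], [0.0, 424.65219581155264, 200.21680514553336], [0.0, 0.0, 1.0]] [[0.613, 0.79, 0.005], [0.426, -0.325, -0.845], [-0.666, 0.519, -0.535]] [-0.34155768 -0.04132511  2.03341069]
top [[513.3106296944609, 0.0, 315.8545680886755], [0.0, 513.3106296944609, 194.38323221399975], [0.0, 0.0, 1.0]] [[-0.001, -1.0, 0.008], [-0.987, -0.0, -0.164], [0.164, -0.008, -0.987]] [0.00402705 0.61372198 1.7505514 ]
wrist [[309.70691628693146, 0.0, 322.6110729631513], [0.0, 309.70691628693146, 205.5397176832172], [0.0, 0.0, 1.0]] [[-0.345, 0.939, 0.001], [0.898, 0.33, 0.293], [0.275, 0.101, -0.956]] [ 0.67473399 -0.03646272  0.39032611]
```

View pics/scene0.png

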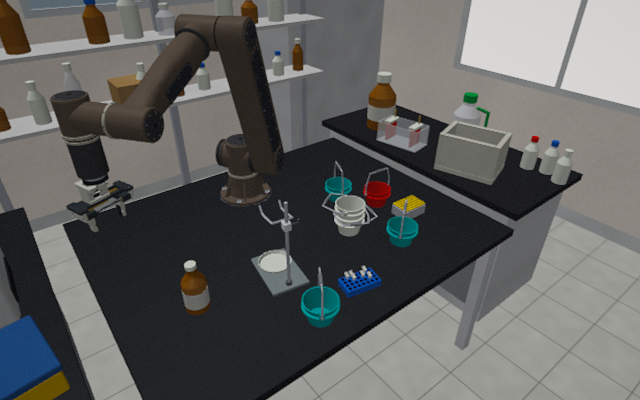

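View pics/top0.png

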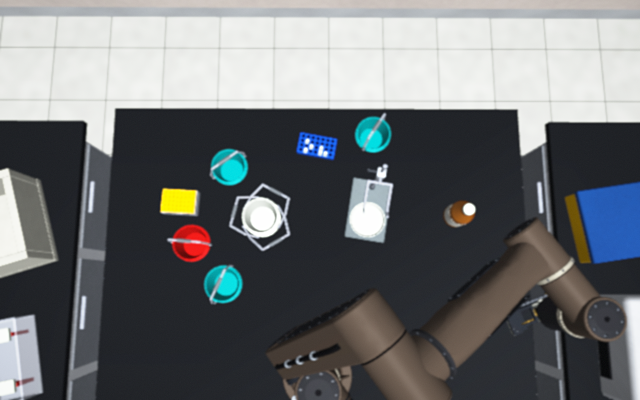

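The top view shows the pail pile at about (262,217), with handles lying out on three sides. The stand's dish is at (368,220) and its rod clamp at about (382,172). I'll enlarge both views.

Run:
```python
import cv2,pickle,numpy as np
d=pickle.load(open("s0.pkl","rb"))
T=d["top"]["color"][:,:,::-1]; S=d["scene"]["color"][:,:,::-1]
def crop(I,x,y,w,h,k):
    return cv2.resize(I[y:y+h,x:x+w],None,fx=k,fy=k,interpolation=cv2.INTER_CUBIC)
a=crop(T,222,172,80,86,5);b=crop(S,315,180,80,62,5)   # 400x430 ,400x310
c=crop(T,335,155,65,100,4) ; e=crop(S,245,190,70,110,4)
cv2.imwrite("pics/c1.png",np.hstack([a,np.vstack([b,np.zeros((120,400,3),np.uint8)])]))
h=440; cv2.imwrite("pics/c2.png",np.hstack([np.vstack([c,np.zeros((40,260,3),np.uint8)]),e]))
```

```text
(no output)
```

View pics/c1.png

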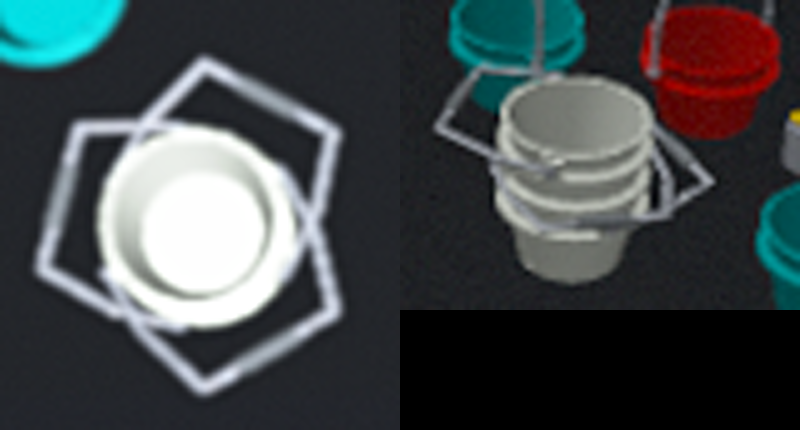

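View pics/c2.png

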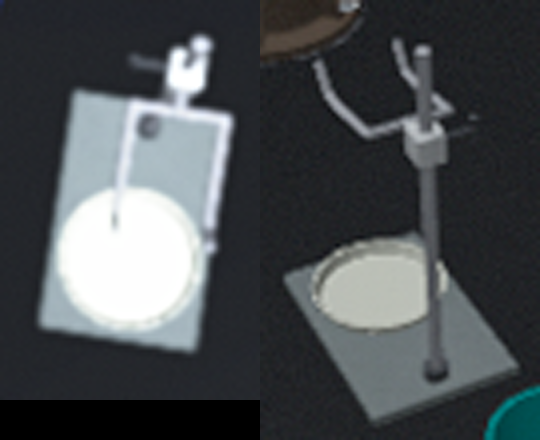

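The crops show three handles lying out: A to the left (+y), B up (+x) and C down-right (-x,-y), as seen from the top. The hook's fork shows in both views. Next I'll triangulate the corners to find which handle is the highest.

```bash
cat > h.py <<'E'
import numpy as np,pickle,cv2
d=pickle.load(open("s0.pkl","rb"))
def P(n): return d[n]["intrinsics"]@np.c_[d[n]["R"],d[n]["t"]]
def c(x,y,x0,y0,k): return ((x+.5)/k-.5+x0,(y+.5)/k-.5+y0)
def tri(a,b):
    X=cv2.triangulatePoints(P("top"),P("scene"),np.array(a,float).reshape(2,1),np.array(b,float).reshape(2,1))[:,0]
    X=X[:3]/X[3]; r=[]
    for n,p in(("top",a),("scene",b)):
        q=P(n)@np.r_[X,1]; r.append(np.linalg.norm(q[:2]/q[2]-p))
    return X.round(4),np.round(r,2)
def plane(n,p,z):
    K,R,t=(d[n][k] for k in("intrinsics","R","t")); C=-R.T@t; v=R.T@np.linalg.solve(K,[*p,1]); return (C+v*(z-C[2])/v[2]).round(4)
E
python3 - <<'E'
from h import *
T=lambda x,y:c(x,y,222,172,5); S=lambda x,y:c(x-400,y,315,180,5)
for n,a,b in [("C1",T(338,312),S(440,128)),("C2",T(205,390),S(478,70)),("C1s",T(338,312),S(478,70)),("C2s",T(205,390),S(440,128)),
 ("A1",T(78,125),S(712,182)),("A2",T(40,270),S(712,182)),("B1",T(205,60),S(668,215)),("B2",T(338,133),S(545,220)),]: print(n,*tri(a,b))
T=lambda x,y:c(x,y,335,155,4); S=lambda x,y:c(x-260,y,245,190,4)
for n,a,b in [("rodtop",T(202,44),S(423,50)),("tipN",T(116,226),S(320,64)),("tipF",T(210,248),S(398,42)),("cornL",T(133,103),S(370,134)),("cornR",T(231,117),S(450,110)),("rodfoot",T(149,125),S(434,370)),("cornLx",T(133,103),S(450,110)),("cornRx",T(231,117),S(370,134)),("tipLx",T(116,226),S(398,42)),("tipRx",T(210,248),S(320,64))]: print(n,*tri(a,b))
for p in[(72,90),(235,117),(197,352),(38,327)]: print(plane("top",T(*p),.012))
print("dish",plane("top",T(129,257),.02))
T=lambda x,y:c(x,y,222,172,5)
print("rim c",plane("top",T(198,226),.136),"foot in",plane("top",T(203,233),.06))
E
```

```text
C1 [0.4688 0.0941 0.1273] [0.44 0.53]
C2 [0.4164 0.18   0.1247] [0.14 0.17]
C1s [0.4729 0.1028 0.1788] [4.78 5.62]
C2s [0.411  0.1727 0.0698] [4.57 5.39]
A1 [0.6022 0.276  0.0721] [0.03 0.04]
A2 [0.5216 0.3253 0.0029] [5.36 6.25]
B1 [0.6425 0.1859 0.1006] [0.1  0.13]
B2 [0.593  0.0968 0.1058] [0.77 0.99]
rodtop [ 0.6507 -0.198   0.3481] [0.11 0.15]
tipN [ 0.5144 -0.1668  0.2553] [ 9.09 11.87]
tipF [ 0.5223 -0.1872  0.2878] [ 9.16 11.99]
cornL [ 0.6133 -0.1817  0.2439] [ 8.58 11.98]
cornR [ 0.6251 -0.2066  0.2816] [ 9.21 12.86]
rodfoot [ 0.6502 -0.1984  0.015 ] [0.2 0.3]
cornLx [ 0.6234 -0.1563  0.2594] [0.06 0.09]
cornRx [ 0.613  -0.2305  0.2613] [0.65 0.92]
tipLx [ 0.5252 -0.1409  0.2703] [0.13 0.17]
tipRx [ 0.5092 -0.2118  0.2674] [0.29 0.38]
[ 0.6832 -0.1293  0.012 ]
[ 0.6585 -0.2758  0.012 ]
[ 0.4474 -0.2367  0.012 ]
[ 0.4695 -0.0964  0.012 ]
dish [ 0.5308 -0.1772  0.02  ]
rim c [0.5242 0.1856 0.136 ] foot in [0.5286 0.1896 0.06  ]
```

The top pail's handle is C, with its crossbar 0.126 m up (0.129 expected), 100.6 mm long and centred at (0.443, 0.137). The stand yaw is about -9.6° with its origin at (0.540, -0.179), and the cradle is about 0.249 m up. I'll go up first, then over to the grip.

```bash
python3 -m creep '[{"grip":0.3,"delta_pos":[0,0,-0.4],"rotation":[0,0,0]},{"grip":0.5,"delta_pos":[0,0,-0.8],"rotation":[0,0,0]},{"grip":0.72,"delta_pos":[0,0,-1],"rotation":[0,0,0]}]'
python3 -m creep '[{"grip":0.72,"delta_pos":[-0.2,0.3,-0.3],"rotation":[0,0,0]},{"grip":0.72,"delta_pos":[-0.45,0.6,-0.5],"rotation":[0,0,0]},{"grip":0.72,"delta_pos":[-0.66,0.93,-0.5],"rotation":[0,0,0]}]'
```

```text
clock: 0.45
tool_pos: [0.2333, -0.6342, 0.3523]
orientation: [-179.8, -0.0, -159.8]
force: [-0.5, -0.9, -0.4]
opening: 0.0686
gripper_force: 0.0
clock: 0.75
tool_pos: [0.2637, -0.5233, 0.4012]
orientation: [-179.8, 0.0, -159.8]
force: [0.8, 0.6, 0.5]
opening: 0.0452
gripper_force: 0.0
```

```bash
python3 -m creep '[{"grip":0.72,"delta_pos":[-0.22,0.31,0],"rotation":[0,0,0]},{"grip":0.72,"delta_pos":[-0.44,0.62,0],"rotation":[0,0,0]},{"grip":0.72,"delta_pos":[-0.66,0.93,0],"rotation":[0,0,0]}]' | sed -n 1,3p
python3 -m creep '[{"grip":0.72,"delta_pos":[-0.22,0.31,0],"rotation":[0,0,0]},{"grip":0.72,"delta_pos":[-0.44,0.62,0],"rotation":[0,0,0]},{"grip":0.72,"delta_pos":[-0.66,0.93,0],"rotation":[0,0,0]}]' | sed -n 1,3p
python3 -m creep '[{"grip":0.72,"delta_pos":[-0.22,0.31,0],"rotation":[0,0,0]},{"grip":0.72,"delta_pos":[-0.44,0.62,0],"rotation":[0,0,0]},{"grip":0.72,"delta_pos":[-0.66,0.93,0],"rotation":[0,0,0]}]' | sed -n 1,3p
python3 -m creep '[{"grip":0.72,"delta_pos":[-0.22,0.31,0],"rotation":[0,0,0]},{"grip":0.72,"delta_pos":[-0.44,0.62,0],"rotation":[0,0,0]},{"grip":0.72,"delta_pos":[-0.66,0.93,0],"rotation":[0,0,0]}]' | sed -n 1,3p
python3 -m creep '[{"grip":0.72,"delta_pos":[-0.22,0.31,0],"rotation":[0,0,0]},{"grip":0.72,"delta_pos":[-0.44,0.62,0],"rotation":[0,0,0]},{"grip":0.72,"delta_pos":[-0.66,0.93,0],"rotation":[0,0,0]}]'
```

```text
clock: 1.05
tool_pos: [0.2928, -0.4117, 0.3983]
orientation: [180.0, 0.0, -159.8]
clock: 1.35
tool_pos: [0.3225, -0.3017, 0.3985]
orientation: [180.0, 0.0, -159.8]
clock: 1.65
tool_pos: [0.3522, -0.1917, 0.3986]
orientation: [-180.0, 0.0, -159.8]
clock: 1.95
tool_pos: [0.382, -0.0815, 0.3987]
orientation: [180.0, 0.0, -159.8]
clock: 2.25
tool_pos: [0.4118, 0.0286, 0.3987]
orientation: [180.0, 0.0, -159.8]
force: [1.2, -0.1, 0.0]
opening: 0.0248
gripper_force: 0.0
```

```bash
python3 -m creep '[{"grip":0.72,"delta_pos":[-0.15,0.2,0],"rotation":[0,0,-0.075]},{"grip":0.72,"delta_pos":[-0.3,0.4,0],"rotation":[0,0,-0.15]},{"grip":0.72,"delta_pos":[-0.5,0.65,0],"rotation":[0,0,-0.225]},{"grip":0.72,"delta_pos":[-0.6,0.85,0],"rotation":[0,0,-0.3]},{"grip":0.72,"delta_pos":[-0.65,0.9,0],"rotation":[0,0,-0.375]}]' | sed -n 1,3p
python3 -m creep '[{"grip":0.72,"delta_pos":[0,0,0],"rotation":[0,0,-0.075]},{"grip":0.72,"delta_pos":[0,0,0],"rotation":[0,0,-0.15]},{"grip":0.72,"delta_pos":[0,0,0],"rotation":[0,0,-0.225]},{"grip":0.72,"delta_pos":[0,0,0],"rotation":[0,0,-0.3]},{"grip":0.72,"delta_pos":[0,0,0],"rotation":[0,0,-0.375]}]' | sed -n 1,3p
python3 -m creep '[{"grip":0.72,"delta_pos":[0,0,0.2],"rotation":[0,0,-0.075]},{"grip":0.72,"delta_pos":[0,0,0.4],"rotation":[0,0,-0.15]},{"grip":0.72,"delta_pos":[0,0,0.6],"rotation":[0,0,-0.225]},{"grip":0.72,"delta_pos":[0,0,0.8],"rotation":[0,0,-0.3]},{"grip":0.72,"delta_pos":[0,0,1],"rotation":[0,0,-0.375]}]' | sed -n 1,3p
python3 -m creep '[{"grip":0.72,"delta_pos":[0,0,0],"rotation":[0,0,0]},{"grip":0.72,"delta_pos":[0,0,0],"rotation":[0,0,0]}]'
python3 - <<'E'
from plant import ctrl
import cv2,pickle
s=ctrl.snapshot("wrist"); pickle.dump(s,open("s1.pkl","wb")); cv2.imwrite("pics/w1.png",s["color"][:,:,::-1]); print(s["R"].round(3),s["t"],s["intrinsics"]); print(ctrl.get_obs()["joint_pos"])
E
```

```text
clock: 2.75
tool_pos: [0.4419, 0.1358, 0.3979]
orientation: [180.0, -0.1, -125.7]
clock: 3.25
tool_pos: [0.4417, 0.1339, 0.3983]
orientation: [180.0, -0.0, -92.0]
clock: 3.75
tool_pos: [0.4417, 0.1338, 0.2977]
orientation: [180.0, 0.0, -58.3]
clock: 3.95
tool_pos: [0.442, 0.1339, 0.299]
orientation: [180.0, -0.0, -58.7]
force: [0.8, -0.1, 1.0]
opening: 0.0242
gripper_force: 0.0
[[-0.855 -0.519 -0.   ]
 [-0.496  0.818  0.291]
 [-0.151  0.249 -0.957]] [0.44687323 0.05917229 0.47235568] [[309.70691629   0.         322.61107296]
 [  0.         309.70691629 205.53971768]
 [  0.           0.           1.        ]]
[ 4.14050262e+01 -1.94147766e+00 -2.01076258e+01  2.87991520e-02
 -7.17833231e+01 -1.01238980e+01]
```

View pics/w1.png

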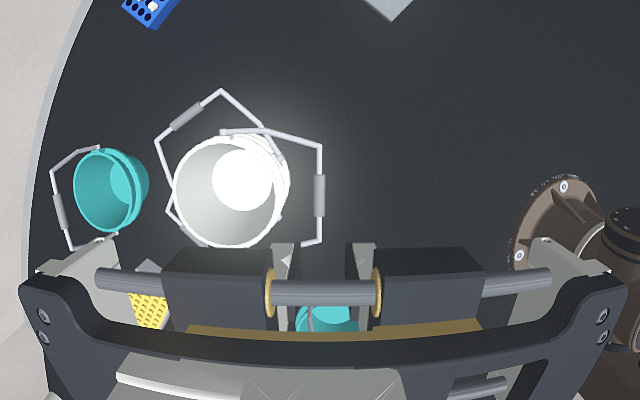

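The wrist view shows the top handle's sleeve at about (319.5, 175 to 216). The crossbar corners are at (320,147) and (320,243), aligned with the tool.

```bash
cat >> h.py <<'E'
def wray(s,p):
    K,R,t=s["intrinsics"],s["R"],s["t"]; u=np.array([p[0]-K[0,2],p[1]-K[1,2]]); r=np.linalg.norm(u); th=r/K[0,0]
    v=R.T@np.r_[np.sin(th)*u/r,np.cos(th)]; return -R.T@t,v
def wplane(s,p,z):
    C,v=wray(s,p); return (C+v*(z-C[2])/v[2]).round(4)
E
python3 - <<'E'
from h import *
s=pickle.load(open("s1.pkl","rb"))
for p in[(320,147),(320,243),(319.5,175),(319.5,216)]: print(p,wplane(s,p,.127))
# height from wrist + top rays
def ray(n,p):
    K,R,t=(d[n][k] for k in("intrinsics","R","t")); return -R.T@t,R.T@np.linalg.solve(K,[*p,1])
for w,p in[((320,147),c(338,312,222,172,5)),((320,243),c(205,390,222,172,5))]:
    C1,v1=wray(s,w);C2,v2=ray("top",p)
    q=np.linalg.lstsq(np.c_[v1,-v2],C2-C1,rcond=None)[0]; print(C1+v1*q[0],C2+v2*q[1])
E
```

```text
(320, 147) [0.4679 0.0953 0.127 ]
(320, 243) [0.4145 0.1837 0.127 ]
(319.5, 175) [0.4536 0.1199 0.127 ]
(319.5, 216) [0.431  0.1574 0.127 ]
[0.46818339 0.09465881 0.13350352] [0.46739581 0.09260388 0.13334516]
[0.41669646 0.17992241 0.13678609] [0.41597254 0.17922206 0.13667823]
```

```bash
python3 -m creep '[{"grip":0.72,"delta_pos":[-0.02,-0.01,0.25],"rotation":[0,0,0]},{"grip":0.72,"delta_pos":[-0.04,-0.02,0.5],"rotation":[0,0,0]},{"grip":0.72,"delta_pos":[-0.04,-0.02,0.75],"rotation":[0,0,0]},{"grip":0.72,"delta_pos":[-0.04,-0.02,1],"rotation":[0,0,0]},{"grip":0.72,"delta_pos":[-0.04,-0.02,1],"rotation":[0,0,0]}]'
python3 -m creep '[{"grip":0.72,"delta_pos":[0,0,0.15],"rotation":[0,0,0]},{"grip":0.72,"delta_pos":[0,0,0.3],"rotation":[0,0,0]},{"grip":0.72,"delta_pos":[0,0,0.45],"rotation":[0,0,0]},{"grip":0.72,"delta_pos":[0,0,0.6],"rotation":[0,0,0]},{"grip":0.72,"delta_pos":[0,0,0.64],"rotation":[0,0,0]}]'
python3 - <<'E'
from plant import ctrl
import cv2,pickle
s=ctrl.snapshot("wrist"); pickle.dump(s,open("s2.pkl","wb")); cv2.imwrite("pics/w2.png",cv2.resize(s["color"][80:330,120:440,::-1],None,fx=2,fy=2)); o=ctrl.get_obs();print(o["tool_pos"],o["force"])
E
```

```text
clock: 4.5
tool_pos: [0.4405, 0.1378, 0.1969]
orientation: [179.8, -0.0, -58.7]
force: [-0.0, -0.7, 0.4]
opening: 0.025
gripper_force: 0.0
clock: 5.0
tool_pos: [0.442, 0.1388, 0.1351]
orientation: [-180.0, -0.0, -58.6]
force: [0.9, -0.9, 0.5]
opening: 0.0249
gripper_force: 0.0
[0.44198011 0.13872052 0.13504705] [-0.37221041 -0.50263495 -0.56689731]
```

View pics/w2.png

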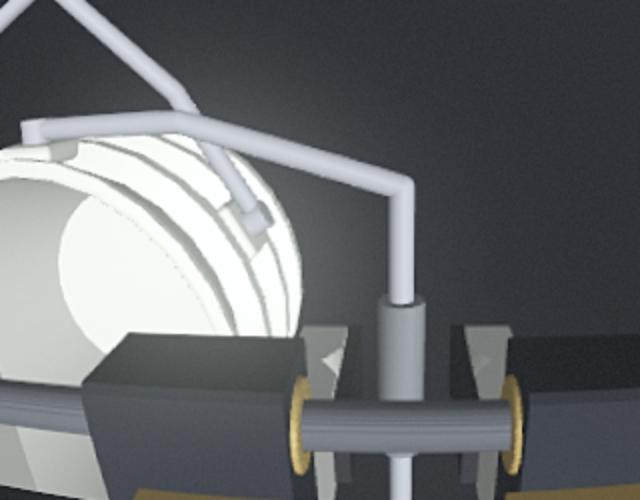

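The sleeve at about (400,350) in the crop is centred between the two fingers and clear of the pail. Closing now.

```bash
python3 -m creep '[{"grip":1,"delta_pos":[0,0,0],"rotation":[0,0,0]},{"grip":1,"delta_pos":[0,0,0],"rotation":[0,0,0]},{"grip":1,"delta_pos":[0,0,0],"rotation":[0,0,0]},{"grip":1,"delta_pos":[0,0,0],"rotation":[0,0,0]},{"grip":1,"delta_pos":[0,0,0],"rotation":[0,0,0]}]'
python3 - <<'E'
import numpy as np
# arc: forward (toward pail = -y_t... ) offsets from phi0=1.5
for ph in [1.3,1.1,.9,.7,.5,.3,.15,0]:
    print(ph,round(100*(np.sin(1.5)-np.sin(ph)),1),round(100*(np.cos(ph)-np.cos(1.5)),1))
E
```

```text
clock: 5.55
tool_pos: [0.442, 0.1387, 0.1351]
orientation: [-179.9, 0.0, -58.5]
force: [0.7, -0.2, 1.7]
opening: 0.0112
gripper_force: 30.0
1.3 3.4 19.7
1.1 10.6 38.3
0.9 21.4 55.1
0.7 35.3 69.4
0.5 51.8 80.7
0.3 70.2 88.5
0.15 84.8 91.8
0 99.7 92.9
```

```bash
python3 -m creep '[{"grip":1,"delta_pos":[0,-0.01,-0.10],"rotation":[0,0,0]},{"grip":1,"delta_pos":[0,-0.035,-0.2],"rotation":[0,0,0]},{"grip":1,"delta_pos":[0,-0.065,-0.29],"rotation":[0,0,0]},{"grip":1,"delta_pos":[0,-0.105,-0.385],"rotation":[0,0,0]},{"grip":1,"delta_pos":[0,-0.155,-0.47],"rotation":[0,0,0]}]'
python3 -m creep '[{"grip":1,"delta_pos":[0,-0.06,-0.08],"rotation":[0,0,0]},{"grip":1,"delta_pos":[0,-0.125,-0.155],"rotation":[0,0,0]},{"grip":1,"delta_pos":[0,-0.2,-0.225],"rotation":[0,0,0]},{"grip":1,"delta_pos":[0,-0.28,-0.285],"rotation":[0,0,0]},{"grip":1,"delta_pos":[0,-0.365,-0.335],"rotation":[0,0,0]}]'
python3 -m creep '[{"grip":1,"delta_pos":[0,-0.09,-0.045],"rotation":[0,0,0]},{"grip":1,"delta_pos":[0,-0.185,-0.08],"rotation":[0,0,0]},{"grip":1,"delta_pos":[0,-0.28,-0.1],"rotation":[0,0,0]},{"grip":1,"delta_pos":[0,-0.38,-0.115],"rotation":[0,0,0]},{"grip":1,"delta_pos":[0,-0.48,-0.12],"rotation":[0,0,0]}]'
python3 -m creep '[{"grip":1,"delta_pos":[0,0,0],"rotation":[0,0,0]},{"grip":1,"delta_pos":[0,0,0],"rotation":[0,0,0]}]'
python3 - <<'E'
from plant import ctrl
import cv2,numpy as np
a=ctrl.snapshot("top")["color"];b=ctrl.snapshot("scene")["color"]; w=ctrl.snapshot("wrist")["color"]
z=lambda I,k:cv2.resize(I[:,:,::-1],None,fx=k,fy=k,interpolation=cv2.INTER_CUBIC)
cv2.imwrite("pics/u1.png",np.hstack([z(b[140:260,290:410],3.5),z(w[60:330,140:400],420/270)[:420]]))
print(ctrl.get_obs()["force"],ctrl.get_obs()["tool_pos"])
E
```

```text
clock: 6.05
tool_pos: [0.455, 0.1466, 0.1827]
orientation: [-180.0, -0.0, -58.5]
force: [-1.1, -1.0, 1.1]
opening: 0.0109
gripper_force: 30.0
clock: 6.55
tool_pos: [0.4867, 0.1659, 0.2159]
orientation: [-180.0, -0.0, -58.5]
force: [-3.0, -1.7, 4.6]
opening: 0.0112
gripper_force: 30.0
clock: 7.05
tool_pos: [0.5291, 0.1917, 0.2287]
orientation: [-179.8, -0.0, -58.5]
force: [0.8, -0.6, 4.7]
opening: 0.011
gripper_force: 30.0
clock: 7.25
tool_pos: [0.5293, 0.1918, 0.2286]
orientation: [-179.8, -0.1, -58.5]
force: [0.6, -1.4, 8.3]
opening: 0.0108
gripper_force: 30.0
[ 0.58310801 -1.16889141  7.39283158] [0.52902524 0.19161576 0.22865289]
```

View pics/u1.png

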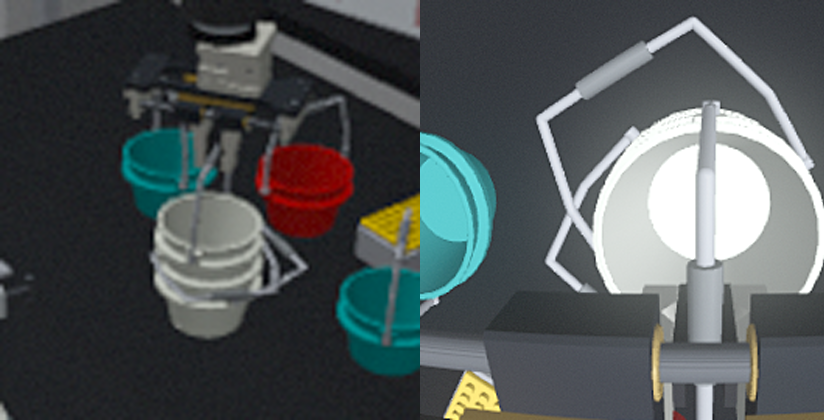

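The handle is upright and gripped, and the nest is undisturbed. Next is the straight lift, slow at first.

```bash
python3 -m creep '[{"grip":1,"delta_pos":[0,0,-0.03],"rotation":[0,0,0]},{"grip":1,"delta_pos":[0,0,-0.06],"rotation":[0,0,0]},{"grip":1,"delta_pos":[0,0,-0.1],"rotation":[0,0,0]},{"grip":1,"delta_pos":[0,0,-0.14],"rotation":[0,0,0]},{"grip":1,"delta_pos":[0,0,-0.18],"rotation":[0,0,0]}]'
python3 -m creep '[{"grip":1,"delta_pos":[0,0,-0.06],"rotation":[0,0,0]},{"grip":1,"delta_pos":[0,0,-0.12],"rotation":[0,0,0]},{"grip":1,"delta_pos":[0,0,-0.18],"rotation":[0,0,0]},{"grip":1,"delta_pos":[0,0,-0.24],"rotation":[0,0,0]},{"grip":1,"delta_pos":[0,0,-0.3],"rotation":[0,0,0]}]'
python3 -m creep '[{"grip":1,"delta_pos":[0,0,-0.06],"rotation":[0,0,0]},{"grip":1,"delta_pos":[0,0,-0.12],"rotation":[0,0,0]},{"grip":1,"delta_pos":[0,0,-0.18],"rotation":[0,0,0]},{"grip":1,"delta_pos":[0,0,-0.24],"rotation":[0,0,0]},{"grip":1,"delta_pos":[0,0,-0.3],"rotation":[0,0,0]}]'
python3 -m creep '[{"grip":1,"delta_pos":[0,0,-0.02],"rotation":[0,0,0]},{"grip":1,"delta_pos":[0,0,-0.02],"rotation":[0,0,0]},{"grip":1,"delta_pos":[0,0,-0.02],"rotation":[0,0,0]},{"grip":1,"delta_pos":[0,0,-0.02],"rotation":[0,0,0]}]'
```

```text
clock: 7.9
tool_pos: [0.5268, 0.1907, 0.2452]
orientation: [180.0, 0.0, -58.5]
force: [0.1, -0.2, -1.0]
opening: 0.0112
gripper_force: 30.0
clock: 8.4
tool_pos: [0.5268, 0.1906, 0.2757]
orientation: [-180.0, 0.0, -58.5]
force: [-0.0, 0.4, -2.3]
opening: 0.011
gripper_force: 30.0
clock: 8.9
tool_pos: [0.5268, 0.1906, 0.3056]
orientation: [180.0, 0.0, -58.5]
force: [0.2, -0.3, -2.5]
opening: 0.0109
gripper_force: 30.0
clock: 9.3
tool_pos: [0.5267, 0.1905, 0.3067]
orientation: [180.0, 0.0, -58.5]
force: [0.3, -0.3, -2.1]
opening: 0.0108
gripper_force: 30.0
```

The pail is out: the wrist carries about 2.3 N and the foot is about 0.134 m up. Now to the tip side of the hook.

```bash
python3 -m creep '[{"grip":1,"delta_pos":[0.03,0.03,0],"rotation":[0,0,0]},{"grip":1,"delta_pos":[0.1,0.1,0],"rotation":[0,0,0]},{"grip":1,"delta_pos":[0.2,0.2,0],"rotation":[0,0,0]},{"grip":1,"delta_pos":[0.3,0.3,0],"rotation":[0,0,0]},{"grip":1,"delta_pos":[0.4,0.4,0],"rotation":[0,0,0]}]' | sed -n 2p
python3 -m creep '[{"grip":1,"delta_pos":[0.1,0.1,0],"rotation":[0,0,0]},{"grip":1,"delta_pos":[0.2,0.2,0],"rotation":[0,0,0]},{"grip":1,"delta_pos":[0.3,0.3,0],"rotation":[0,0,0]},{"grip":1,"delta_pos":[0.4,0.4,0],"rotation":[0,0,0]},{"grip":1,"delta_pos":[0.5,0.5,0],"rotation":[0,0,0]}]' | sed -n 2p
python3 -m creep '[{"grip":1,"delta_pos":[0.1,0.1,0],"rotation":[0,0,0]},{"grip":1,"delta_pos":[0.2,0.2,0],"rotation":[0,0,0]},{"grip":1,"delta_pos":[0.3,0.3,0],"rotation":[0,0,0]},{"grip":1,"delta_pos":[0.4,0.4,0],"rotation":[0,0,0]},{"grip":1,"delta_pos":[0.5,0.5,0],"rotation":[0,0,0]}]' | sed -n 2p
python3 -m creep '[{"grip":1,"delta_pos":[0.1,0.1,0],"rotation":[0,0,0]},{"grip":1,"delta_pos":[0.2,0.2,0],"rotation":[0,0,0]},{"grip":1,"delta_pos":[0.3,0.3,0],"rotation":[0,0,0]},{"grip":1,"delta_pos":[0.4,0.4,0],"rotation":[0,0,0]},{"grip":1,"delta_pos":[0.5,0.5,0],"rotation":[0,0,0]}]' | sed -n 2p
python3 -m creep '[{"grip":1,"delta_pos":[0.1,0.1,0],"rotation":[0,0,0]},{"grip":1,"delta_pos":[0.2,0.2,0],"rotation":[0,0,0]},{"grip":1,"delta_pos":[0.3,0.3,0],"rotation":[0,0,0]},{"grip":1,"delta_pos":[0.4,0.4,0],"rotation":[0,0,0]},{"grip":1,"delta_pos":[0.5,0.5,0],"rotation":[0,0,0]}]' | sed -n 2p
python3 -m creep '[{"grip":1,"delta_pos":[0.08,0.08,0],"rotation":[0,0,0.03]},{"grip":1,"delta_pos":[0.13,0.13,0],"rotation":[0,0,0.07]},{"grip":1,"delta_pos":[0.16,0.16,0],"rotation":[0,0,0.11]},{"grip":1,"delta_pos":[0.17,0.17,0],"rotation":[0,0,0.15]},{"grip":1,"delta_pos":[0.17,0.17,0],"rotation":[0,0,0.19]}]' | sed -n 2p
python3 -m creep '[{"grip":1,"delta_pos":[0,0,0],"rotation":[0,0,0.05]},{"grip":1,"delta_pos":[0,0,0],"rotation":[0,0,0.1]},{"grip":1,"delta_pos":[0,0,0],"rotation":[0,0,0.15]},{"grip":1,"delta_pos":[0,0,0],"rotation":[0,0,0.2]},{"grip":1,"delta_pos":[0,0,0],"rotation":[0,0,0.26]}]'
python3 -m creep '[{"grip":1,"delta_pos":[0,0,0],"rotation":[0,0,0]},{"grip":1,"delta_pos":[0,0,0],"rotation":[0,0,0]},{"grip":1,"delta_pos":[0,0,0],"rotation":[0,0,0]},{"grip":1,"delta_pos":[0,0,0],"rotation":[0,0,0]},{"grip":1,"delta_pos":[0,0,0],"rotation":[0,0,0]}]'
python3 - <<'E'
from plant import ctrl
import cv2,pickle
s=ctrl.snapshot("wrist"); pickle.dump(s,open("s3.pkl","wb")); q=ctrl.snapshot("scene"); pickle.dump(q,open("q3.pkl","wb")); cv2.imwrite("pics/w3.png",s["color"][:,:,::-1]);  print(ctrl.get_obs()["joint_pos"].round(1))
E
```

```text
tool_pos: [0.5131, 0.1341, 0.3072]
tool_pos: [0.4967, 0.0657, 0.3071]
tool_pos: [0.4802, -0.003, 0.307]
tool_pos: [0.4636, -0.0718, 0.3071]
tool_pos: [0.447, -0.1405, 0.307]
tool_pos: [0.4415, -0.1635, 0.307]
clock: 12.8
tool_pos: [0.4416, -0.1632, 0.307]
orientation: [180.0, -0.0, -99.4]
force: [-0.2, -0.5, -2.2]
opening: 0.011
gripper_force: 30.0
clock: 13.3
tool_pos: [0.4418, -0.1628, 0.3071]
orientation: [-180.0, -0.0, -99.0]
force: [-0.5, 0.1, -1.5]
opening: 0.0112
gripper_force: 30.0
[  3.8  -1.2 -18.4  -0.  -72.8 -12.8]
```

View pics/w3.png

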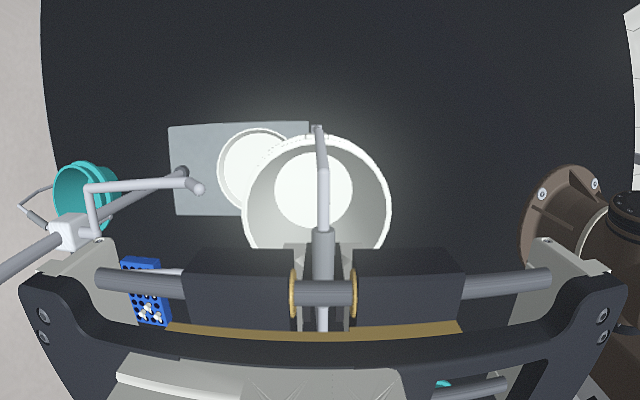

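In the wrist view the far prong's tip is at about (200,190) and its corner at (91,187). The pail hangs level in front of the tips. I'll check the hook's position against the first measurement.

Run:
```python
from h import *
s=pickle.load(open("s3.pkl","rb"))
print("tip",wplane(s,(199,190),.270),"corner",wplane(s,(91,187),.261),"level start",wplane(s,(184,184),.250),wplane(s,(320,128),.21))
ax=np.array([np.cos(np.radians(-9.6)),np.sin(np.radians(-9.6))]);ay=np.array([-ax[1],ax[0]]);o=np.array([.5401,-.1793])
for X,Y in((-.024,-.036),(.078,-.036)): print("pred",o+ax*X+ay*Y)
def ray(n,p):
    K,R,t=(d[n][k] for k in("intrinsics","R","t")); return -R.T@t,R.T@np.linalg.solve(K,[*p,1])
S=lambda x,y:c(x-260,y,245,190,4);T=lambda x,y:c(x,y,335,155,4)
for w,n,p in[((199,190),"scene",S(320,64)),((199,190),"top",T(210,248)),((91,187),"scene",S(370,134)),((91,187),"top",T(231,117))]:
    C1,v1=wray(s,w);C2,v2=ray(n,p)
    q=np.linalg.lstsq(np.c_[v1,-v2],C2-C1,rcond=None)[0]; print(n,(C1+v1*q[0]).round(4),(C2+v2*q[1]).round(4))
```

```text
tip [ 0.5099 -0.2108  0.27  ] corner [ 0.6063 -0.228   0.261 ] level start [ 0.5296 -0.2133  0.25  ] [ 0.4327 -0.2312  0.21  ]
pred [ 0.51043242 -0.21079341]
pred [ 0.61100402 -0.22780382]
scene [ 0.5109 -0.2105  0.2681] [ 0.5106 -0.2111  0.2679]
top [ 0.508  -0.2116  0.2742] [ 0.508  -0.2116  0.2742]
scene [ 0.61   -0.2277  0.2572] [ 0.6106 -0.2257  0.2579]
top [ 0.6111 -0.2276  0.256 ] [ 0.6127 -0.2329  0.2572]
```

The hook measurements agree to about 2 mm. I'll advance over the cradle with a 12° backward lean to clear the rod.

```bash
python3 -m creep '[{"grip":1,"delta_pos":[0,-0.04,0],"rotation":[0.02,0,0]},{"grip":1,"delta_pos":[0,-0.12,0],"rotation":[0.05,0,0]},{"grip":1,"delta_pos":[0,-0.22,0],"rotation":[0.08,0,0]},{"grip":1,"delta_pos":[0,-0.32,0],"rotation":[0.11,0,0]},{"grip":1,"delta_pos":[0,-0.4,0],"rotation":[0.133,0,0]}]'
python3 -m creep '[{"grip":1,"delta_pos":[0,-0.1,0.02],"rotation":[0,0,0]},{"grip":1,"delta_pos":[0,-0.2,0.042],"rotation":[0,0,0]},{"grip":1,"delta_pos":[0,-0.29,0.061],"rotation":[0,0,0]},{"grip":1,"delta_pos":[0,-0.37,0.078],"rotation":[0,0,0]},{"grip":1,"delta_pos":[0,-0.44,0.092],"rotation":[0,0,0]}]'
python3 -m creep '[{"grip":1,"delta_pos":[0,-0.06,0.012],"rotation":[0,0,0]},{"grip":1,"delta_pos":[0,-0.1,0.022],"rotation":[0,0,0]},{"grip":1,"delta_pos":[0,-0.13,0.028],"rotation":[0,0,0]},{"grip":1,"delta_pos":[0,-0.15,0.032],"rotation":[0,0,0]},{"grip":1,"delta_pos":[0,-0.15,0.032],"rotation":[0,0,0]}]'
python3 -m creep '[{"grip":1,"delta_pos":[0,0,0],"rotation":[0,0,0]},{"grip":1,"delta_pos":[0,0,0],"rotation":[0,0,0]},{"grip":1,"delta_pos":[0,0,0],"rotation":[0,0,0]},{"grip":1,"delta_pos":[0,0,0],"rotation":[0,0,0]},{"grip":1,"delta_pos":[0,0,0],"rotation":[0,0,0]}]'
python3 - <<'E'
from plant import ctrl
import cv2,numpy as np
b=ctrl.snapshot("scene")["color"]; w=ctrl.snapshot("wrist")["color"]
z=lambda I,k:cv2.resize(I[:,:,::-1],None,fx=k,fy=k,interpolation=cv2.INTER_CUBIC)
cv2.imwrite("pics/k1.png",np.hstack([z(b[160:300,210:340],3),z(w[60:340,120:400],1.5)]))
print(ctrl.get_obs()["force"])
E
```

```text
clock: 13.9
tool_pos: [0.4815, -0.169, 0.3072]
orientation: [-167.9, 0.0, -99.0]
force: [-0.5, -0.3, -1.4]
opening: 0.0109
gripper_force: 30.0
clock: 14.4
tool_pos: [0.5266, -0.1763, 0.3067]
orientation: [-168.1, -0.0, -99.0]
force: [0.1, -0.1, -1.5]
opening: 0.0107
gripper_force: 30.0
clock: 14.9
tool_pos: [0.5409, -0.1785, 0.3072]
orientation: [-168.0, 0.0, -99.0]
force: [-0.1, 1.3, -1.7]
opening: 0.011
gripper_force: 30.0
clock: 15.4
tool_pos: [0.5408, -0.1785, 0.3072]
orientation: [-168.0, 0.0, -99.0]
force: [-0.3, -0.1, -1.7]
opening: 0.0113
gripper_force: 30.0
[ 0.58148072 -0.48136588 -2.82160587]
```

View pics/k1.png

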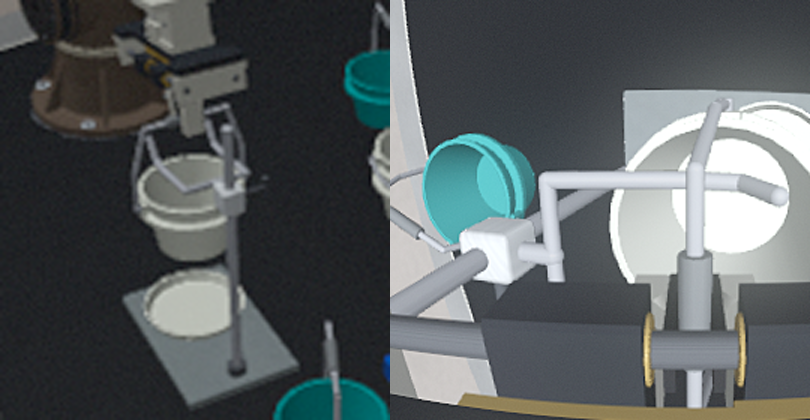

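The crossbar is over the cradle's level part, just behind the tips, with the pail between and below the prongs. Lowering now.

```bash
python3 -m creep '[{"grip":1,"delta_pos":[0,0.013,0.06],"rotation":[0,0,0]},{"grip":1,"delta_pos":[0,0.026,0.12],"rotation":[0,0,0]},{"grip":1,"delta_pos":[0,0.038,0.18],"rotation":[0,0,0]},{"grip":1,"delta_pos":[0,0.051,0.24],"rotation":[0,0,0]},{"grip":1,"delta_pos":[0,0.064,0.3],"rotation":[0,0,0]}]'
python3 -m creep '[{"grip":1,"delta_pos":[0,0.002,0.01],"rotation":[0,0,0]},{"grip":1,"delta_pos":[0,0.004,0.02],"rotation":[0,0,0]},{"grip":1,"delta_pos":[0,0.006,0.03],"rotation":[0,0,0]},{"grip":1,"delta_pos":[0,0.008,0.04],"rotation":[0,0,0]},{"grip":1,"delta_pos":[0,0.01,0.05],"rotation":[0,0,0]}]'
python3 -m creep '[{"grip":1,"delta_pos":[0,0.001,0.005],"rotation":[0,0,0]},{"grip":1,"delta_pos":[0,0.002,0.01],"rotation":[0,0,0]},{"grip":1,"delta_pos":[0,0.002,0.01],"rotation":[0,0,0]},{"grip":1,"delta_pos":[0,0.002,0.01],"rotation":[0,0,0]}]'
```

```text
clock: 16.0
tool_pos: [0.5406, -0.1785, 0.2757]
orientation: [-168.1, -0.0, -99.0]
force: [-1.3, 0.6, -2.0]
opening: 0.0108
gripper_force: 30.0
clock: 16.5
tool_pos: [0.5409, -0.1785, 0.2715]
orientation: [-168.0, 0.0, -99.0]
force: [-1.1, 1.4, -3.0]
opening: 0.0111
gripper_force: 30.0
clock: 16.9
tool_pos: [0.5409, -0.1785, 0.2704]
orientation: [-168.0, -0.0, -99.0]
force: [0.5, 0.4, -2.2]
opening: 0.0113
gripper_force: 30.0
```

Force is still the full weight. Continuing in 2 mm steps, reading the force after each one.

```bash
python3 -m creep '[{"grip":1,"delta_pos":[0,0.002,0.01],"rotation":[0,0,0]},{"grip":1,"delta_pos":[0,0.004,0.02],"rotation":[0,0,0]},{"grip":1,"delta_pos":[0,0.004,0.02],"rotation":[0,0,0]},{"grip":1,"delta_pos":[0,0.004,0.02],"rotation":[0,0,0]}]' | sed -n '2p;4p'
python3 -m creep '[{"grip":1,"delta_pos":[0,0.002,0.01],"rotation":[0,0,0]},{"grip":1,"delta_pos":[0,0.004,0.02],"rotation":[0,0,0]},{"grip":1,"delta_pos":[0,0.004,0.02],"rotation":[0,0,0]},{"grip":1,"delta_pos":[0,0.004,0.02],"rotation":[0,0,0]}]' | sed -n '2p;4p'
python3 -m creep '[{"grip":1,"delta_pos":[0,0.002,0.01],"rotation":[0,0,0]},{"grip":1,"delta_pos":[0,0.002,0.01],"rotation":[0,0,0]},{"grip":1,"delta_pos":[0,0.002,0.01],"rotation":[0,0,0]}]' | sed -n '2p;4p'
```

```text
tool_pos: [0.5409, -0.1785, 0.2683]
force: [0.1, 0.6, -2.2]
tool_pos: [0.5409, -0.1785, 0.2663]
force: [0.2, 0.4, -2.2]
tool_pos: [0.5409, -0.1785, 0.2652]
force: [-0.2, 1.1, -2.2]
```

```bash
python3 -m creep '[{"grip":1,"delta_pos":[0,0.002,0.01],"rotation":[0,0,0]},{"grip":1,"delta_pos":[0,0.002,0.01],"rotation":[0,0,0]},{"grip":1,"delta_pos":[0,0.002,0.01],"rotation":[0,0,0]}]' | sed -n '2p;4p'
python3 -m creep '[{"grip":1,"delta_pos":[0,0.002,0.01],"rotation":[0,0,0]},{"grip":1,"delta_pos":[0,0.002,0.01],"rotation":[0,0,0]},{"grip":1,"delta_pos":[0,0.002,0.01],"rotation":[0,0,0]}]' | sed -n '2p;4p'
```

```text
tool_pos: [0.5408, -0.1785, 0.2642]
force: [-0.1, 1.0, -3.0]
tool_pos: [0.5409, -0.1785, 0.2632]
force: [0.7, -0.0, -1.9]
```

```bash
python3 -m creep '[{"grip":1,"delta_pos":[0,0.002,0.01],"rotation":[0,0,0]},{"grip":1,"delta_pos":[0,0.002,0.01],"rotation":[0,0,0]},{"grip":1,"delta_pos":[0,0.002,0.01],"rotation":[0,0,0]}]' | sed -n '2p;4p'
python3 -m creep '[{"grip":1,"delta_pos":[0,0.002,0.01],"rotation":[0,0,0]},{"grip":1,"delta_pos":[0,0.002,0.01],"rotation":[0,0,0]},{"grip":1,"delta_pos":[0,0.002,0.01],"rotation":[0,0,0]}]' | sed -n '2p;4p'
```

```text
tool_pos: [0.5411, -0.1785, 0.2623]
force: [0.4, -1.0, -1.3]
tool_pos: [0.5412, -0.1786, 0.262]
force: [-2.8, 0.5, 4.6]
```

The hook took the weight at TCP z of about 0.262 (crossbar 0.2555, cradle about 0.2485, as measured). I'll ease off 0.4 mm, then open partly.

```bash
python3 -m creep '[{"grip":1,"delta_pos":[0,-0.001,-0.004],"rotation":[0,0,0]},{"grip":1,"delta_pos":[0,-0.001,-0.004],"rotation":[0,0,0]},{"grip":1,"delta_pos":[0,-0.001,-0.004],"rotation":[0,0,0]}]'
python3 -m creep '[{"grip":0.8,"delta_pos":[0,0,0],"rotation":[0,0,0]},{"grip":0.72,"delta_pos":[0,0,0],"rotation":[0,0,0]},{"grip":0.7,"delta_pos":[0,0,0],"rotation":[0,0,0]},{"grip":0.7,"delta_pos":[0,0,0],"rotation":[0,0,0]},{"grip":0.7,"delta_pos":[0,0,0],"rotation":[0,0,0]}]'
python3 - <<'E'
from plant import ctrl
import cv2,numpy as np
b=ctrl.snapshot("scene")["color"]; w=ctrl.snapshot("wrist")["color"]
z=lambda I,k:cv2.resize(I[:,:,::-1],None,fx=k,fy=k,interpolation=cv2.INTER_CUBIC)
cv2.imwrite("pics/k2.png",np.hstack([z(b[160:300,210:340],3),z(w[60:340,120:400],1.5)]))
E
```

```text
clock: 19.5
tool_pos: [0.5412, -0.1786, 0.2619]
orientation: [-168.0, -0.0, -99.0]
force: [-1.6, 0.9, 5.2]
opening: 0.0112
gripper_force: 30.0
clock: 20.0
tool_pos: [0.5409, -0.1785, 0.2614]
orientation: [-168.1, 0.0, -99.0]
force: [0.2, 0.6, 0.3]
opening: 0.0265
gripper_force: 0.0
```

View pics/k2.png

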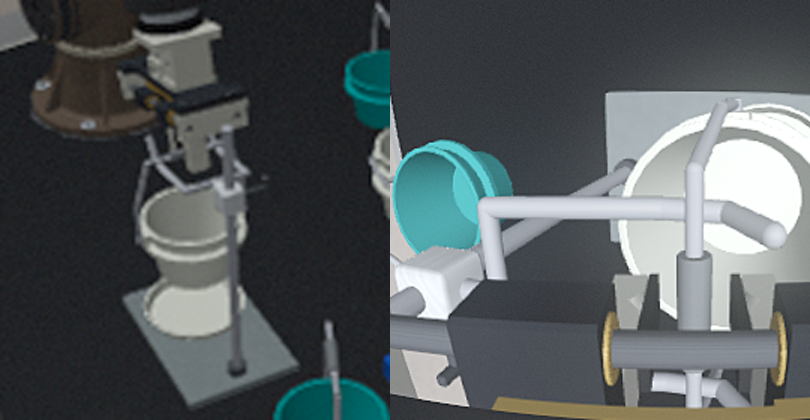

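The crossbar lies on both prongs and the sleeve is free between the opened fingers. Retreating along the tool axis.

```bash
python3 -m creep '[{"grip":0.7,"delta_pos":[0,0,-0.04],"rotation":[0,0,0]},{"grip":0.7,"delta_pos":[0,0,-0.1],"rotation":[0,0,0]},{"grip":0.7,"delta_pos":[0,0,-0.2],"rotation":[0,0,0]},{"grip":0.7,"delta_pos":[0,0,-0.3],"rotation":[0,0,0]},{"grip":0.7,"delta_pos":[0,0,-0.4],"rotation":[0,0,0]}]' | sed -n '2p;4p'
python3 -m creep '[{"grip":0.7,"delta_pos":[0,0.0,-0.2],"rotation":[0,0,0]},{"grip":0.7,"delta_pos":[0,0.0,-0.4],"rotation":[0,0,0]},{"grip":0.7,"delta_pos":[0,0.1,-0.6],"rotation":[0,0,0]},{"grip":0.7,"delta_pos":[0,0.3,-0.8],"rotation":[0,0,0]},{"grip":0.7,"delta_pos":[0,0.5,-0.9],"rotation":[0,0,0]}]' | sed -n '2p;4p'
python3 -m creep '[{"grip":0.7,"delta_pos":[0,0.1,0],"rotation":[0,0,0]},{"grip":0.7,"delta_pos":[0,0.2,0],"rotation":[0,0,0]},{"grip":0.7,"delta_pos":[0,0.2,0],"rotation":[0,0,0]},{"grip":0.7,"delta_pos":[0,0.2,0],"rotation":[0,0,0]},{"grip":0.7,"delta_pos":[0,0.2,0],"rotation":[0,0,0]}]' | sed -n '2p;4p'
python3 -m creep '[{"grip":0.7,"delta_pos":[0,0,0],"rotation":[0,0,0]},{"grip":0.7,"delta_pos":[0,0,0],"rotation":[0,0,0]},{"grip":0.7,"delta_pos":[0,0,0],"rotation":[0,0,0]},{"grip":0.7,"delta_pos":[0,0,0],"rotation":[0,0,0]},{"grip":0.7,"delta_pos":[0,0,0],"rotation":[0,0,0]}]' | sed -n '2p;4p'
python3 - <<'E'
from plant import ctrl
import cv2,numpy as np
P=[]
for i in range(10): b=ctrl.snapshot("scene")["color"]; P.append(b[160:300,210:400].astype(int))
print([abs(p-P[0]).max() for p in P],[int((abs(p-P[0]).max(2)>40).sum()) for p in P])
t=ctrl.snapshot("top")["color"]
z=lambda I,k:cv2.resize(I[:,:,::-1],None,fx=k,fy=k,interpolation=cv2.INTER_CUBIC)
cv2.imwrite("pics/f.png",np.hstack([z(b[160:300,210:410],2.2),z(t[130:270,220:380],2.2)]))
E
```

```text
tool_pos: [0.5327, -0.1772, 0.3021]
force: [0.5, 0.3, 0.7]
tool_pos: [0.4657, -0.1667, 0.3809]
force: [-0.9, -0.2, 0.9]
tool_pos: [0.4472, -0.1635, 0.3738]
force: [0.9, 0.2, 0.4]
tool_pos: [0.4467, -0.1636, 0.3742]
force: [-0.6, -0.9, 0.2]
[np.int64(0), np.int64(20), np.int64(19), np.int64(20), np.int64(17), np.int64(20), np.int64(20), np.int64(20), np.int64(18), np.int64(20)] [0, 0, 0, 0, 0, 0, 0, 0, 0, 0]
```

View pics/f.png

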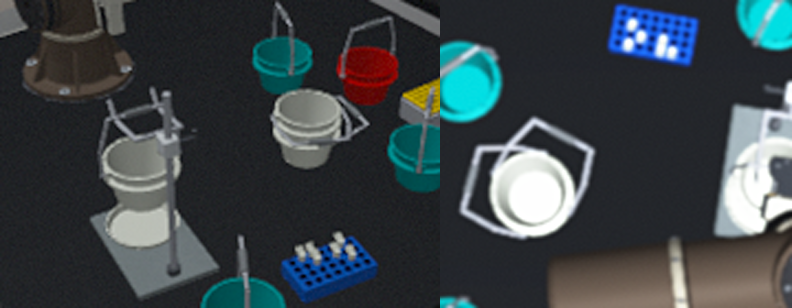

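The pail hangs upright and still over the dish on both prongs, the two other pails are still nested in place, and the robot is clear. Handing in.

```bash
python3 -c "
from plant import ctrl
print(ctrl.close_job())"
```

```text
the job is handed in; nothing more can be done
None
```

The top pail now hangs by its handle across both hook prongs over the drip dish, upright and still; the other two pails are still nested in place, and I handed the job in about 23 s into the 72 s limit.

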